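# Find the hidden release notch in a lap holder's rim and press the release

## Task

Starting at one side of the lap holder's round rim, run a fingertip along the top of the rim on the robot's side until you feel the hidden notch, then press inside the notch until the release ring beneath is fully down, and back away clear of the holder. Leave the knurled knob unturned and the loose parts on the bench where they stand; nothing is to be picked up.

Things in the scene. Friction and masses are not known exactly. Their poses are not given: they have to be found in the camera images.
- rim: Dark steel rim of the lap holder, fixed to the bench: a flat-topped ring, 176 mm outside and 124 mm inside diameter, 25 mm proud of the holder's deck. Origin on its vertical axis at the height of its flat top, 55 mm above the bench; z up; -x is the side nearer the robot. One notch, 50 mm long along the rim and cut through its full 26 mm width, lies at an angle that is not reported and changes every time.
- rim_front (a point): Point at radius 75 mm (mid-width of the rim) on the rim's -x side, level with its top. Seen from the axis, the notch's middle lies anywhere within 60 degrees either side of this point, so it may be here too. The notch's floor is the dark release ring, 9 mm below the rim's top, so a fingertip sliding along the rim loses its support there.
- rim_left (a point): Point on the rim's flat top at mid-width on its +y side (robot's left), 90 degrees round from rim_front. The rim is always whole here (at 80 degrees and more from rim_front): a place to set the finger down and start.
- rim_right (a point): As rim_left, on the rim's -y side; the rim is always whole here too.
- release (a joint): Travel in m of the release ring: 0 up (flat top 9 mm below the rim's top), 0.007 fully down on its stop (16 mm below the rim's top). It lies under the whole rim and is reached only through the notch. It moves straight down at about 5 N anywhere in the notch, has no spring and stays where it is pushed. It may start up to 1 mm down.
- knob (a joint): Angle in rad (counter-clockwise from above positive; starts anywhere from -2 to 2) of the knurled aluminium knob, 38 mm diameter, on the holder's axis, from 76 to 94 mm above the bench (its black pointer line lies on top at 95 mm). It turns easily (0.03 N m). The split iron lap of 56 mm diameter lies below it. Not to be turned.
- knob_pointer (a point): Outer end of the black pointer line on the knob's top, 15 mm from the axis, 94.5 mm above the bench.
- knob_mid (a point): Centre of the knurled knob, on the holder's axis 85 mm above the bench.
- spool_mid (a point): Middle of a stainless valve spool standing on end, loose: 28 mm diameter, 68 mm tall, with two narrow waists. Bystander.
- mandrel_mid (a point): Middle of a turquoise anodised mandrel standing on its 34 mm foot, loose: stem about 22 mm thick, 75 mm tall. Bystander.
- lap_cylinder_mid (a point): Middle of a dark cast-iron lap cylinder standing on end, loose: 40 mm diameter, 60 mm tall. Bystander.
- poppet_mid (a point): Middle of a brass relief poppet standing on its 32 mm head, stem up, loose: 42 mm tall. Bystander.

How it is judged:
On the way, in this order (a step that is already met when the one before it is completed fails the run):
1. a fingertip rests on the rim while the release ring is still up (contact force between the fingers and rim above 0.3 N and value of joint release below 0.0025 m), for 0.2 s.
2. a fingertip inside the notch presses the release ring fully down (value of joint release above 0.0055 m), for 0.05 s.
At the end, for the whole second after the job is handed in: The release ring is down by more than 5.5 mm of its 7 mm, and every loose part is within 30 mm of where it started and the knob unturned (within about 0.25 rad) (value of joint release above 0.0055 m and not (distance of spool_mid from where it was at the start of the episode above 0.03 m) and not (distance of mandrel_mid from where it was at the start of the episode above 0.03 m) and not (distance of lap_cylinder_mid from where it was at the start of the episode above 0.03 m) and not (distance of poppet_mid from where it was at the start of the episode above 0.03 m) and distance of knob_pointer from where it was at the start of the episode below 0.00375 m); the robot touches nothing.
It fails at once if a loose bystander is lifted more than 12 mm, knocked over or pushed more than 30 mm (distance of any of spool_mid, mandrel_mid, lap_cylinder_mid, poppet_mid from where it was at the start of the episode above 0.03 m or angle between any of spool_mid, mandrel_mid, lap_cylinder_mid, poppet_mid's own z axis and vertical above 0.5 rad or height (world z) of spool_mid above 0.046 m or height (world z) of mandrel_mid above 0.0495 m or height (world z) of lap_cylinder_mid above 0.042 m or height (world z) of poppet_mid above 0.033 m).
It fails at once if the knurled knob is turned by more than about 0.25 rad (distance of knob_pointer from where it was at the start of the episode above 0.00375 m).
It also fails if it takes over 72 s, if anything falls off the work surface, if the arm or the gripper's body presses on something with over 40 N, if the wrist force passes 120 N, or if a joint passes its speed limit or range.

## Robot

A 6-joint arm with a two-finger parallel gripper is mounted at the origin on the work surface. World frame = base frame: x ahead of the robot, y to its left, z up, the work surface at z = 0. Lengths are in m, angles in rad, forces in N, time in s.
With the tool pointing down it reaches from about 0.425 to 0.95 m from the base axis. Payload 3.5 kg.
Tool frame: the origin (TCP) lies on the centre line of the jaws, within the pads' length; the fingertips stand tip_extent ahead of it and the grasp point (between the pads) lies 2 mm behind it (tip_extent is the distance from the TCP to the fingertips, in m); z points along the fingers, y is the direction in which the jaws open and shut (so a half turn about z gives the same grasp; the last joint's range is limited). The gripper opens to 85 mm and grips with 20 to 120 N. Pads are 22 mm wide; open, the fingers measure 114 mm over their backs; the gripper's body (76 mm by 85 mm) begins 54 mm behind the grasp point. The pads swing forward as they close: fully open they stand 13 mm farther back than shut.
Start: joints at [-1.302, 0.286, 1.577, -0, 1.279, -0.15], TCP at [0.275, -0.617, 0.248] pointing down, gripper open.
Joint ranges: [-2.77, 2.77], [-0.9, 2.22], [0.21, 2.48], [-1.53, 4.67], [0.24, 2.81], [-2.84, 2.84]. Speed limits (rad/s): [2.79, 2.79, 3.14, 3.14, 3.14, 3.14].

## Interface

Orientations are given as a unit quaternion [x, y, z, w].
In Python, from plant import * gives the robot as it stands.
- The arm moves only by the shell command python3 -m crank 'ROWS' [FORCE]. ROWS is JSON, a list of rows, each a list of 7 numbers: the gripper's target within -1 to 1 (shut at 1, half-way at 0, fully open at -1), then the shift along the tool's x, y, z in cm, then the turn, a rotation vector about the tool's x, y, z in degrees. In form: [[fingers, tx, ty, tz, wx, wy, wz], ...]. A call has 1 to 5 rows; each row shifts and turns the commanded pose from where the row before left it, along the tool's axes as they then stand; what a row does not reach is not made up. A row lasts 1/10 s, in which the tool goes at most 50 mm and 8.59 degrees, less where a joint would pass 70% of its speed; a pose out of reach is approached as far as the arm can. A call is refused whole if a number of a shift passes 5 or a number of a turn 8.59, either way. A call with a gripper value outside its range is refused whole. The fingers move at their own pace and stop on an object; FORCE is the grip in N (left out, the last holds). Time passes only in rows, so rows that do not move let the fingers close. It gives the time, the measured TCP pose, the force and the opening at its end, in the units of the state.
- get_state(): the state, without advancing time (a new reading comes with each control period).
- read_camera(name): name is "side" or "top" or "wrist"; returns a dict with "color" (420x560x3 uint8, red, green, blue), "vfov" (degrees; the focal length in pixels is half the picture's height over the tangent of half this angle, whatever the lens; pixels are square), "cx", "cy" (the principal point, pixels), "cam_to_world" (4x4, takes a point from camera to world coordinates). Camera axes: x right, y up, looking along -z (the intrinsics and any distortion apply to the point x, -y, -z); pixel columns grow to the right and rows downward; lengths in m; the calibration is good to about 2 mm. A picture is of the moment at which its call begins. There is no depth.
- sign_off(): hands the job in, once; it reports no verdict.
Trained networks look in the newest picture that a camera, given by its name, has taken for a name from the list of things; names that differ only in an ending like _2 or _b are one class to them, and where a whole thing is asked for, a point or a joint stands for the part that bears it (a point fixed in the world has none). Each returns a list of dicts, best first, with "p" (0 to 1); they miss things now and then, are a little off and sometimes report something else, mostly with a low value. They report only what shows in the picture. A call takes as long as a camera call.
- trace(thing, camera): "pixels" (420x560 bool, what is visible of it) and "location" ([column, row] in pixels, amid what is visible of it).
- place_of(thing, camera): "location" ([column, row] in pixels: a listed point, or the origin of a listed thing).
The state is a dict: "time": time; "qpos": joint angles; "dq": joint speeds; "joint_efforts": joint torques, N m; "eef_pos": TCP position; "tcp_rot": TCP orientation; "contact_force": force on the tool from outside, world axes, zero at the start; "wrist_torque": the same for the moment, N m; "opening": opening from 0.0 (shut) to 1.0 (fully open).
Only numpy, scipy, OpenCV 4.12 (cv2) and the standard library are available. Lean on these libraries where they do the work, as an engineer would, in place of code of your own. Each camera call takes 0.05 s, during which the arm holds its last target.

## Working session

There is one attempt and no reset: what is moved stays moved. The work goes in short steps, Python scripts to look and compute and a shell command to move; the robot and the scene stay as the last step left them, time stands still between calls to the robot, and variables do not carry over. Pictures are saved under pics/ and viewed, and the job is handed in when it is done.

```bash
ls; mkdir -p pics; python3 - <<'E'
from plant import *
import cv2
s=get_state()
print({k:s[k] for k in s})
for n in ["top","side","wrist"]:
    c=read_camera(n); cv2.imwrite(f"pics/{n}0.png",c["color"][:,:,::-1])
    print(n,[ (k,c[k]) for k in c if k!="color"])
    for t in ["rim","rim_front","rim_left","rim_right","knob_mid","knob_pointer","spool_mid","mandrel_mid","lap_cylinder_mid","poppet_mid"]:
        print(t,[(r["p"],r["location"]) for r in place_of(t,n)[:2]])
E
```

```text
pics
{'time': 0.0, 'qpos': array([-1.30202619e+00,  2.87182154e-01,  1.57819795e+00, -9.34033271e-06,
        1.27857675e+00, -1.50013012e-01]), 'dq': array([-0.0004501 , -0.00061757, -0.00173241, -0.00084503,  0.00166742,
        0.00077848]), 'joint_efforts': array([ 6.18960275e-04, -4.05979800e+01, -2.92625320e+01, -1.50031619e-04,
        5.81306987e-03, -1.81615277e-06]), 'eef_pos': array([ 0.27433844, -0.61605644,  0.24692479]), 'tcp_rot': array([ 9.78156602e-01,  2.07865979e-01, -7.46128051e-05, -1.17975029e-03]), 'contact_force': array([-0.22144366, -0.4369074 , -0.12758538]), 'wrist_torque': array([ 0.01291211,  0.02778747, -0.01506741]), 'opening': 0.9997299032586644}
top [('vfov', 46.451535127903426), ('cx', 285.9965908473754), ('cy', 214.61465346580033), ('cam_to_world', array([[-0.00404968,  0.9940381 , -0.10895801,  0.53813809],
       [-0.99996276, -0.00319502,  0.00801745,  0.03611856],
       [ 0.00762153,  0.10898642,  0.99401402,  1.12554377],
       [ 0.        ,  0.        ,  0.        ,  1.        ]]))]
rim []
rim_front [(0.55, [326.4, 298.3])]
rim_left [(0.74, 
[... 874 characters left out ...]
6, 411.7])]
lap_cylinder_mid [(0.84, [343.2, 341.6]), (0.48, [272.3, 219.5])]
poppet_mid [(0.66, [346.1, 250.4])]
wrist [('vfov', 65.23173686377596), ('cx', 278.35629057506804), ('cy', 214.02772734767518), ('cam_to_world', array([[ 4.05852221e-01,  8.75952050e-01,  2.60752718e-01,
         3.40170148e-01],
       [-9.13938712e-01,  3.89006654e-01,  1.15714538e-01,
        -5.87851610e-01],
       [-7.41560858e-05, -2.85275006e-01,  9.58445703e-01,
         3.73580138e-01],
       [ 0.00000000e+00,  0.00000000e+00,  0.00000000e+00,
         1.00000000e+00]]))]
rim []
rim_front []
rim_left []
rim_right []
knob_mid []
knob_pointer []
spool_mid []
mandrel_mid []
lap_cylinder_mid []
poppet_mid []
```

View pics/top0.png

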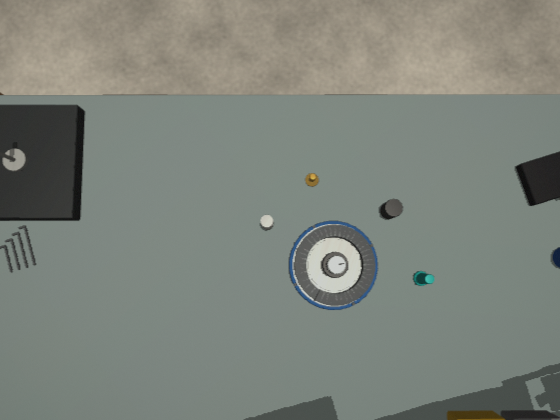

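View pics/side0.png

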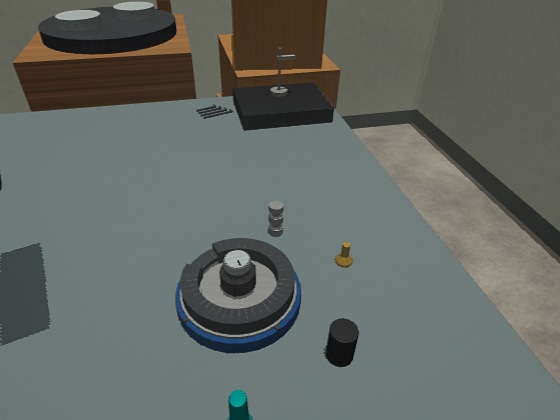

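```bash
cat > h.py <<'E'
from plant import *
import numpy as np, cv2
def K(c):
    f=210/np.tan(np.radians(c["vfov"]/2)); return f
def ray(c,px):
    f=K(c);M=c["cam_to_world"]
    d=M[:3,:3]@np.array([(px[0]-c["cx"])/f,-(px[1]-c["cy"])/f,-1]); return M[:3,3],d/np.linalg.norm(d)
def at_z(c,px,z):
    o,d=ray(c,px); return o+d*(z-o[2])/d[2]
def proj(c,P):
    M=c["cam_to_world"];p=M[:3,:3].T@(np.array(P)-M[:3,3]);f=K(c)
    return c["cx"]+f*p[0]/-p[2],c["cy"]-f*p[1]/-p[2]
E
python3 - <<'E'
from h import *
Z=dict(rim_front=.055,rim_left=.055,rim_right=.055,knob_mid=.085,knob_pointer=.0945,spool_mid=.034,mandrel_mid=.0375,lap_cylinder_mid=.03,poppet_mid=.021)
for n in ["top","side"]:
    c=read_camera(n)
    for t in Z:
        for r in place_of(t,n)[:1]: print(n,t,r["p"],at_z(c,r["location"],Z[t]).round(4))
    im=c["color"][:,:,::-1]
    x,y=(330,262) if n=="top" else (230,275)
    cv2.imwrite(f"pics/{n}z.png",cv2.resize(im[y-60:y+60,x-80:x+80],None,fx=5,fy=5,interpolation=cv2.INTER_CUBIC))
E
```

```text
top rim_front 0.75 [ 0.4719 -0.0634  0.055 ]
top rim_left 0.78 [ 0.5763 -0.0058  0.055 ]
top rim_right 0.67 [ 0.5229 -0.139   0.055 ]
top knob_mid 0.82 [ 0.5458 -0.0798  0.085 ]
top knob_pointer 0.6 [ 0.5534 -0.0928  0.0945]
top spool_mid 0.61 [ 0.7387 -0.028   0.034 ]
top mandrel_mid 0.5 [ 0.5109 -0.2783  0.0375]
top lap_cylinder_mid 0.74 [ 0.6698 -0.2127  0.03  ]
top poppet_mid 0.46 [ 0.739  -0.0326  0.021 ]
side rim_front 0.75 [ 0.4714 -0.0624  0.055 ]
side rim_left 0.66 [ 0.571  -0.0117  0.055 ]
side rim_right 0.75 [ 0.5229 -0.15    0.055 ]
side knob_mid 0.94 [ 0.5413 -0.0795  0.085 ]
side knob_pointer 0.68 [ 0.5491 -0.0921  0.0945]
side spool_mid 0.79 [0.6447 0.0656 0.034 ]
side mandrel_mid 0.65 [ 0.5153 -0.2787  0.0375]
side lap_cylinder_mid 0.8 [ 0.6737 -0.2066  0.03  ]
side poppet_mid 0.6 [ 0.7419 -0.0324  0.021 ]
```

View zooms.

View pics/topz.png

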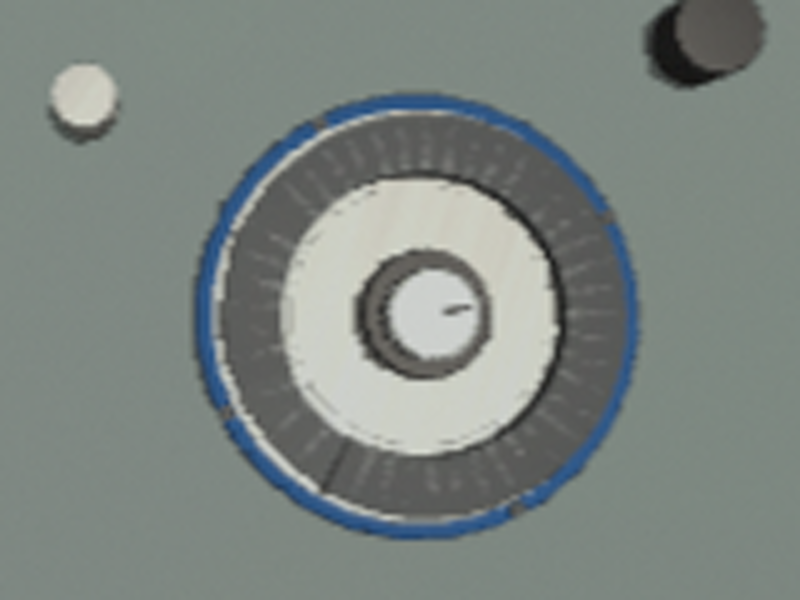

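View pics/sidez.png

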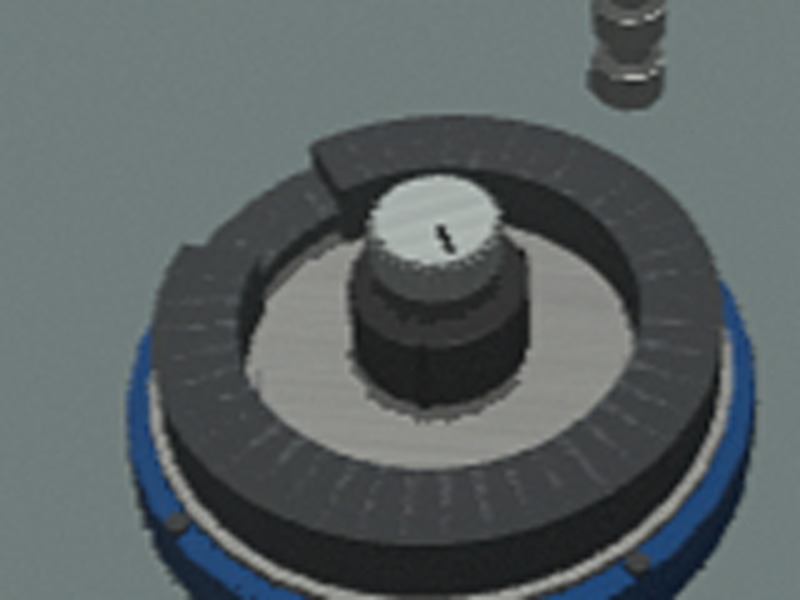

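```bash
python3 - <<'E'
from h import *
from scipy.optimize import least_squares
print("tip",tip_extent)
c=read_camera("side"); t=read_camera("top")
for nm,(u,v) in dict(Lo=(185,247),Li=(250,262),Ro=(312,148),Ri=(340,193)).items():
    print(nm,at_z(c,(u/5+150,v/5+215),.055))
for nm,(u,v) in dict(to=(325,490),ti=(350,445)).items():
    print(nm,at_z(t,(u/5+250,v/5+202),.055))
# rim circle: top picture rim outer/inner boundary by trace
Q=trace("rim","top")[0]["pixels"]
cs,_=cv2.findContours(Q.astype(np.uint8),cv2.RETR_EXTERNAL,cv2.CHAIN_APPROX_NONE)
k=max(cs,key=len)[:,0,:]
P=np.array([at_z(t,p,.055)[:2] for p in k])
f=lambda x:np.hypot(*(P-x[:2]).T)-.088
s=least_squares(f,[.545,-.08],loss="soft_l1",f_scale=.002);print(s.x,np.abs(s.fun).mean())
# knob top
for n in("top","side"):
    cc=t if n=="top" else c
    print(n,[at_z(cc,r["location"],.085).round(4) for r in place_of("knob_mid",n)[:1]])
# overlay projection of circle
for n,cc in(("top",t),("side",c)):
    im=cc["color"][:,:,::-1].copy(); x,y=(330,262) if n=="top" else (230,275)
    im=cv2.resize(im[y-60:y+60,x-80:x+80],None,fx=5,fy=5,interpolation=cv2.INTER_CUBIC)
    for C,col in(((.5437,-.0797),(0,0,255)),(s.x,(0,255,0))):
      for r in(.088,.062):
        for a in np.linspace(0,6.283,120):
            u,v=proj(cc,[C[0]+r*np.cos(a),C[1]+r*np.sin(a),.055]); cv2.circle(im,(int((u-x+80)*5),int((v-y+60)*5)),1,col,-1)
    cv2.imwrite(f"pics/{n}ov.png",im)
E
```

```text
tip 0.017
Lo [ 0.47132545 -0.03864103  0.055     ]
Li [ 0.4908954  -0.04956082  0.055     ]
Ro [ 0.51565688 -0.00128158  0.055     ]
Ri [ 0.52227237 -0.02467828  0.055     ]
to [ 0.46970697 -0.03442712  0.055     ]
ti [ 0.48889026 -0.04545895  0.055     ]
[ 0.54895275 -0.07908297] 0.009149366019649935
top [array([ 0.5492, -0.0752,  0.085 ])]
side [array([ 0.5421, -0.0769,  0.085 ])]
```

View pics/topov.png

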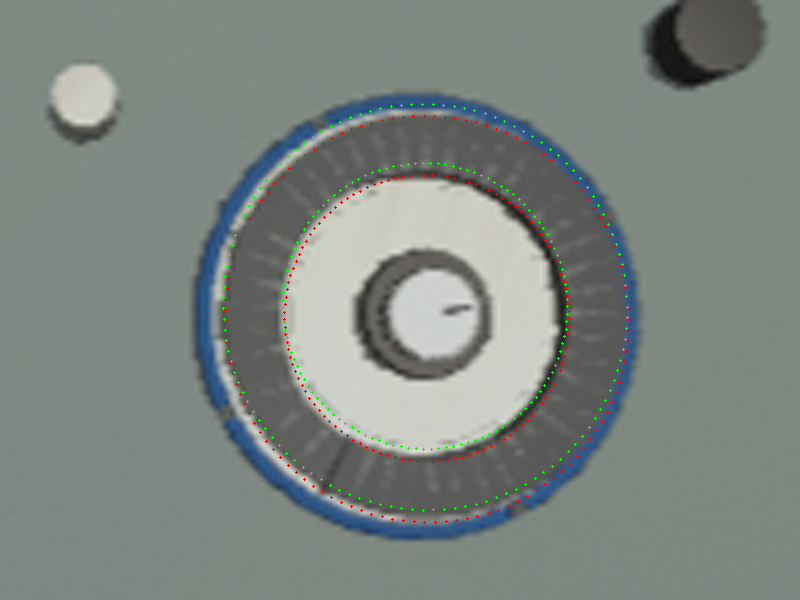

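View pics/sideov.png

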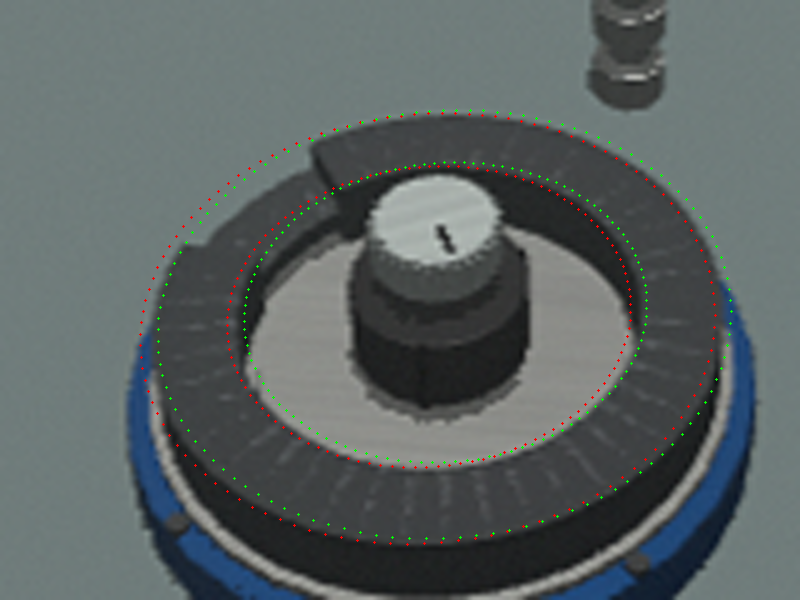

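```bash
python3 -m crank '[[1,0,0,0,0,0,-8.5],[1,0,0,0,0,0,-8.5],[1,3,-1.3,0,0,0,0],[1,4,-1.8,0,0,0,0],[1,4,-1.8,0,0,0,0]]' 40; python3 -m crank '[[1,4,-1.8,0,0,0,0],[1,4,-1.8,0,0,0,0],[1,4,-1.8,0,0,0,0],[1,4,-1.8,0,0,0,0],[1,4,-1.8,0,0,0,0]]'; python3 -m crank '[[1,4,-1.8,0,0,0,0],[1,4,-1.8,0,0,0,0],[1,4,-1.8,0,0,0,0],[1,4,-1.8,0,0,0,0],[1,4,-1.8,0,0,0,0]]'
```

```text
time: 3.7
eef_pos: [0.3255, -0.5066, 0.2482]
tcp_rot: [0.937, 0.35, 0.0, -0.0]
contact_force: [1.0, 0.6, 0.3]
opening: 0.14
time: 4.2
eef_pos: [0.4178, -0.3067, 0.2486]
tcp_rot: [0.937, 0.35, 0.0, 0.0]
contact_force: [0.1, -0.0, -0.0]
opening: 0.001
time: 4.7
eef_pos: [0.5098, -0.1075, 0.2487]
tcp_rot: [0.937, 0.35, 0.0, 0.0]
contact_force: [0.6, 0.3, 0.3]
opening: -0.002
```

```bash
cat >> h.py <<'E'
from scipy.spatial.transform import Rotation as R
def rep(*goal):
    s=get_state(); r=R.from_quat(s["tcp_rot"]); M=r.as_matrix()
    print("t",s["time"],"pos",s["eef_pos"].round(4),"F",s["contact_force"].round(2),"T",s["wrist_torque"].round(3),"open",round(s["opening"],3),"yaw x",np.degrees(np.arctan2(M[1,0],M[0,0])).round(2),"z",M[:,2].round(4),"q",s["qpos"].round(2))
    if goal: print("tool cm",(M.T@(np.array(goal)-s["eef_pos"])*100).round(2))
E
python3 -c "
from h import *
rep(.558,-.005,.1)"
```

```text
t 4.7 pos [ 0.5098 -0.1075  0.2487] F [0.61 0.32 0.32] T [-0.001 -0.06   0.007] open -0.002 yaw x 40.99 z [ 1.e-03 -4.e-04 -1.e+00] q [-0.4  -0.06  1.95 -0.    1.25  0.45]
tool cm [10.36 -4.59 14.87]
```

```bash
python3 -m crank '[[1,4,-1.8,0,0,0,0],[1,4,-1.8,0,0,0,0],[1,2.4,-1,0,0,0,0],[1,0,0,4,0,0,0],[1,0,0,4,0,0,0]]'; python3 -m crank '[[1,0,0,4,0,0,0],[1,0,0,2,0,0,0],[1,0,0,0,0,0,0],[1,0,0,0,0,0,0]]'
python3 - <<'E'
from h import *
rep(.558,-.005,.072)
for n in ["side","top","wrist"]:
    c=read_camera(n); im=c["color"][:,:,::-1]
    if n=="side": im=cv2.resize(im[150:350,120:387],(800,600),interpolation=cv2.INTER_CUBIC)
    if n=="top": im=cv2.resize(im[190:330,240:427],(800,600),interpolation=cv2.INTER_CUBIC)
    cv2.imwrite(f"pics/{n}2.png",im)
E
```

```text
time: 5.2
eef_pos: [0.5592, -0.0053, 0.1694]
tcp_rot: [0.936, 0.351, 0.002, 0.001]
contact_force: [-0.3, -0.6, -0.0]
opening: -0.005
time: 5.6
eef_pos: [0.558, -0.0064, 0.1089]
tcp_rot: [0.937, 0.35, 0.0, 0.0]
contact_force: [0.8, 1.0, 0.7]
opening: -0.003
t 5.6 pos [ 0.558  -0.0064  0.1089] F [0.85 0.95 0.69] T [0.008 0.038 0.02 ] open -0.003 yaw x 41.0 z [ 4.e-04 -1.e-04 -1.e+00] q [-0.19  0.19  1.97 -0.    0.98  0.66]
tool cm [ 0.09 -0.1   3.69]
```

View pics/side2.png

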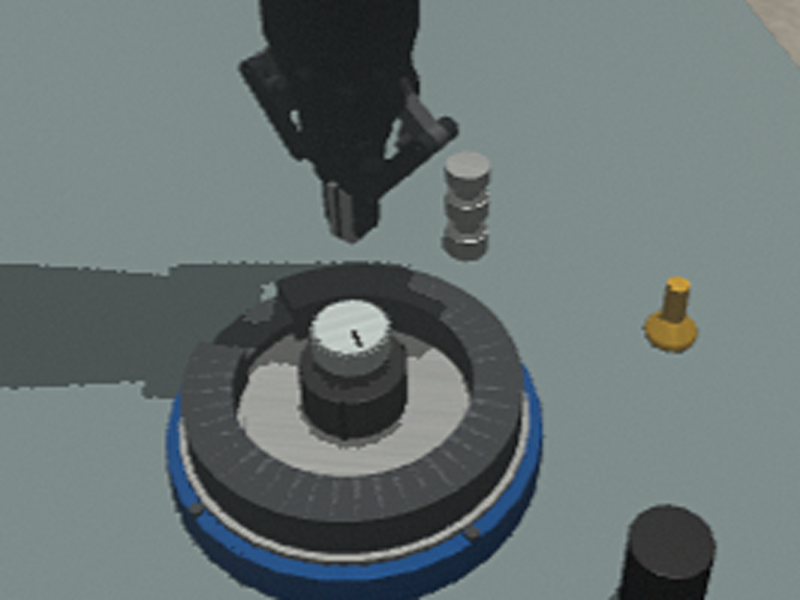

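View pics/wrist2.png

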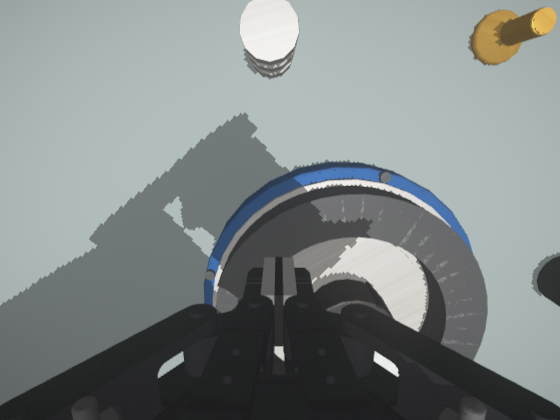

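```bash
python3 -m crank '[[1,0.1,-0.1,2.0,0,0,0],[1,0,0,1.2,0,0,0],[1,0,0,0.2,0,0,0],[1,0,0,0,0,0,0]]'; for i in 1; do python3 -m crank '[[1,0,0,0.1,0,0,0],[1,0,0,0,0,0,0]]'; done;  python3 -m crank '[[1,0,0,0.1,0,0,0],[1,0,0,0,0,0,0]]'; python3 -c "
from h import *
rep(.558,-.005,.072)"
```

```text
time: 6.15
eef_pos: [0.5576, -0.0049, 0.0744]
tcp_rot: [0.937, 0.35, -0.0, -0.0]
contact_force: [0.3, -0.4, 0.7]
opening: 0.0
time: 6.35
eef_pos: [0.5581, -0.005, 0.074]
tcp_rot: [0.937, 0.35, 0.001, 0.0]
contact_force: [0.4, 0.2, 0.2]
opening: -0.004
time: 6.55
eef_pos: [0.5578, -0.0049, 0.0725]
tcp_rot: [0.937, 0.35, 0.0, 0.0]
contact_force: [0.5, -0.3, -0.3]
opening: 0.0
t 6.55 pos [ 0.5578 -0.0049  0.0725] F [ 0.46 -0.25 -0.29] T [0.012 0.058 0.019] open 0.0 yaw x 41.0 z [ 4.e-04 -1.e-04 -1.e+00] q [-0.19  0.24  1.98 -0.    0.91  0.66]
tool cm [0.01 0.02 0.05]
```

```bash
for i in 1; do python3 -m crank '[[1,0,0,0.05,0,0,0],[1,0,0,0,0,0,0]]'; done;  python3 -m crank '[[1,0,0,0.05,0,0,0],[1,0,0,0,0,0,0]]';  python3 -m crank '[[1,0,0,0.05,0,0,0],[1,0,0,0,0,0,0]]'
```

```text
time: 6.75
eef_pos: [0.5578, -0.0049, 0.0721]
tcp_rot: [0.937, 0.35, 0.0, 0.0]
contact_force: [-0.6, 0.7, 1.9]
opening: -0.0
time: 6.95
eef_pos: [0.5578, -0.0049, 0.0721]
tcp_rot: [0.937, 0.35, -0.0, 0.0]
contact_force: [-1.0, 0.3, 5.4]
opening: -0.001
time: 7.15
eef_pos: [0.5578, -0.0049, 0.072]
tcp_rot: [0.937, 0.35, -0.0, -0.0]
contact_force: [-3.8, 0.7, 8.3]
opening: 0.0
```

```bash
python3 - <<'E'
import numpy as np
C=np.array([.545,-.079]);A=np.radians(41);X=np.array([np.cos(A),np.sin(A)]);Y=np.array([np.sin(A),-np.cos(A)])
p=lambda a:C+.075*np.array([np.cos(np.radians(a)),np.sin(np.radians(a))])
for a in range(80,146,5):
    d=p(a+5)-p(a); print(a+5,p(a+5).round(4),(d@X*100).round(2),(d@Y*100).round(2))
E
python3 -m crank '[[1,-0.29,-0.23,0,0,0,0],[1,-0.29,-0.23,0,0,0,0],[1,0,0,0,0,0,0]]'
```

```text
85 [ 0.5515 -0.0043] -0.43 -0.49
90 [ 0.545 -0.004] -0.47 -0.45
95 [ 0.5385 -0.0043] -0.51 -0.41
100 [ 0.532  -0.0051] -0.55 -0.36
105 [ 0.5256 -0.0066] -0.58 -0.31
110 [ 0.5193 -0.0085] -0.6 -0.26
115 [ 0.5133 -0.011 ] -0.62 -0.21
120 [ 0.5075 -0.014 ] -0.64 -0.15
125 [ 0.502  -0.0176] -0.65 -0.1
130 [ 0.4968 -0.0215] -0.65 -0.04
135 [ 0.492 -0.026] -0.65 0.02
140 [ 0.4875 -0.0308] -0.65 0.07
145 [ 0.4836 -0.036 ] -0.64 0.13
150 [ 0.48   -0.0415] -0.63 0.19
time: 7.45
eef_pos: [0.5516, -0.0055, 0.0721]
tcp_rot: [0.937, 0.35, 0.002, 0.001]
contact_force: [2.5, -0.0, 4.8]
opening: -0.002
```

```bash
python3 -m crank '[[1,-0.2,-0.27,0,0,0,0],[1,-0.2,-0.27,0,0,0,0],[1,0,0,0,0,0,0]]'; python3 -m crank '[[1,-0.26,-0.21,0,0,0,0],[1,-0.26,-0.2,0,0,0,0],[1,0,0,0,0,0,0]]';python3 -m crank '[[1,-0.28,-0.18,0,0,0,0],[1,-0.27,-0.18,0,0,0,0],[1,0,0,0,0,0,0]]'
```

```text
time: 7.75
eef_pos: [0.545, -0.0043, 0.0721]
tcp_rot: [0.937, 0.35, 0.002, 0.001]
contact_force: [2.5, -0.6, 6.7]
opening: 0.002
time: 8.05
eef_pos: [0.5384, -0.0044, 0.0721]
tcp_rot: [0.937, 0.35, 0.002, 0.001]
contact_force: [3.5, 0.4, 6.5]
opening: -0.002
time: 8.35
eef_pos: [0.5319, -0.0052, 0.072]
tcp_rot: [0.937, 0.35, 0.002, 0.001]
contact_force: [3.5, 0.0, 7.2]
opening: 0.002
```

```bash
python3 -m crank '[[1,-0.29,-0.16,0,0,0,0],[1,-0.29,-0.15,0,0,0,0],[1,0,0,0,0,0,0]]'; python3 -m crank '[[1,-0.3,-0.13,0,0,0,0],[1,-0.3,-0.13,0,0,0,0],[1,0,0,0,0,0,0]]';python3 -m crank '[[1,-0.31,-0.11,0,0,0,0],[1,-0.31,-0.1,0,0,0,0],[1,0,0,0,0,0,0]]'
```

```text
time: 8.65
eef_pos: [0.5255, -0.0066, 0.072]
tcp_rot: [0.937, 0.35, 0.002, 0.001]
contact_force: [3.9, 0.9, 6.4]
opening: -0.002
time: 8.95
eef_pos: [0.5192, -0.0085, 0.072]
tcp_rot: [0.937, 0.35, 0.002, 0.001]
contact_force: [3.8, 1.1, 6.3]
opening: -0.001
time: 9.25
eef_pos: [0.513, -0.0108, 0.0719]
tcp_rot: [0.937, 0.35, 0.002, 0.001]
contact_force: [4.0, 1.0, 5.8]
opening: -0.001
```

```bash
python3 -m crank '[[1,-0.32,-0.08,0,0,0,0],[1,-0.32,-0.07,0,0,0,0],[1,0,0,0,0,0,0]]'; python3 -m crank '[[1,-0.33,-0.05,0,0,0,0],[1,-0.32,-0.05,0,0,0,0],[1,0,0,0,0,0,0]]'
```

```text
time: 9.55
eef_pos: [0.5034, -0.0136, 0.069]
tcp_rot: [0.937, 0.35, -0.003, -0.001]
contact_force: [-1.3, 0.2, 0.0]
opening: -0.001
time: 9.85
eef_pos: [0.4994, -0.0175, 0.0702]
tcp_rot: [0.937, 0.35, -0.001, -0.0]
contact_force: [0.5, -0.2, -0.1]
opening: 0.004
```

```bash
python3 -m crank '[[1,-0.3,0.05,0,0,0,0],[1,-0.3,0.08,0,0,0,0],[1,0,0,0,0,0,0],[1,0,0,0.3,0,0,0],[1,0,0,0,0,0,0]]'; python3 -m crank '[[1,0,0,0.3,0,0,0],[1,0,0,0.1,0,0,0],[1,0,0,0,0,0,0]]';python3 -m crank '[[1,0,0,0.1,0,0,0],[1,0,0,0.1,0,0,0],[1,0,0,0,0,0,0]]'
```

```text
time: 10.35
eef_pos: [0.4966, -0.0223, 0.0674]
tcp_rot: [0.937, 0.35, -0.0, -0.0]
contact_force: [-0.7, -0.7, -0.9]
opening: -0.003
time: 10.65
eef_pos: [0.4966, -0.0223, 0.0635]
tcp_rot: [0.937, 0.35, -0.0, -0.0]
contact_force: [0.9, 0.2, 0.2]
opening: 0.004
time: 10.95
eef_pos: [0.497, -0.0224, 0.062]
tcp_rot: [0.937, 0.35, 0.0, 0.0]
contact_force: [-0.3, -0.1, 0.6]
opening: 0.006
```

```bash
python3 -m crank '[[1,0,0,0.1,0,0,0],[1,0,0,0.1,0,0,0],[1,0,0,0,0,0,0]]'; python3 -m crank '[[1,0,0,0.1,0,0,0],[1,0,0,0.1,0,0,0],[1,0,0,0,0,0,0]]';python3 -m crank '[[1,0,0,0.1,0,0,0],[1,0,0,0.1,0,0,0],[1,0,0,0,0,0,0]]';python3 -m crank '[[1,0,0,0.1,0,0,0],[1,0,0,0,0,0,0]]'
```

```text
time: 11.25
eef_pos: [0.497, -0.0224, 0.06]
tcp_rot: [0.937, 0.35, 0.0, 0.0]
contact_force: [-2.2, 0.3, 3.4]
opening: -0.004
time: 11.55
eef_pos: [0.4969, -0.0224, 0.0578]
tcp_rot: [0.937, 0.35, 0.0, 0.0]
contact_force: [0.3, 1.0, 3.2]
opening: 0.002
time: 11.85
eef_pos: [0.497, -0.0224, 0.056]
tcp_rot: [0.937, 0.35, 0.0, 0.0]
contact_force: [-0.9, 1.3, 5.6]
opening: 0.0
time: 12.05
eef_pos: [0.497, -0.0224, 0.0559]
tcp_rot: [0.937, 0.35, -0.0, -0.0]
contact_force: [-4.2, 0.2, 11.6]
opening: 0.003
```

```bash
python3 -m crank '[[1,0,0,0.1,0,0,0],[1,0,0,0,0,0,0],[1,0,0,0,0,0,0]]';python3 -m crank '[[1,0,0,-1,0,0,0],[1,0,0,-2,0,0,0],[1,0,0,-4,0,0,0],[1,0,0,-5,0,0,0],[1,0,0,-4,0,0,0]]'
python3 -m crank '[[1,-4,1.8,0,0,0,0],[1,-4,1.8,0,0,0,0],[1,-4,1.8,0,0,0,0],[1,-4,1.8,0,0,0,0],[1,0,0,0,0,0,0]]'
python3 - <<'E'
from h import *
rep()
for n in ["side","top"]:
    c=read_camera(n); im=c["color"][:,:,::-1]
    if n=="side": im=cv2.resize(im[150:350,120:387],(800,600),interpolation=cv2.INTER_CUBIC)
    if n=="top": im=cv2.resize(im[190:330,240:427],(800,600),interpolation=cv2.INTER_CUBIC)
    cv2.imwrite(f"pics/{n}3.png",im)
    Z=dict(knob_pointer=.0945,spool_mid=.034,mandrel_mid=.0375,lap_cylinder_mid=.03,poppet_mid=.021)
    for t in Z: print(n,t,[at_z(c,r["location"],Z[t]).round(4) for r in place_of(t,n)[:1]])
E
```

```text
time: 12.35
eef_pos: [0.4971, -0.0224, 0.0558]
tcp_rot: [0.937, 0.35, -0.001, -0.0]
contact_force: [-7.4, 2.1, 16.5]
opening: 0.003
time: 12.85
eef_pos: [0.4969, -0.0225, 0.2157]
tcp_rot: [0.937, 0.35, 0.001, 0.0]
contact_force: [0.9, 0.3, 0.7]
opening: 0.005
time: 13.35
eef_pos: [0.4215, -0.1854, 0.2134]
tcp_rot: [0.938, 0.347, -0.0, 0.001]
contact_force: [0.3, -0.1, -0.4]
opening: 0.001
t 13.35 pos [ 0.4215 -0.1854  0.2134] F [ 0.3  -0.08 -0.42] T [ 0.025 -0.026  0.015] open 0.001 yaw x 40.64 z [-5.0e-04 -1.6e-03 -1.0e+00] q [-0.63 -0.17  2.12 -0.    1.19  0.23]
side knob_pointer [array([ 0.5463, -0.0886,  0.0945])]
side spool_mid [array([0.6369, 0.0722, 0.034 ])]
side mandrel_mid [array([ 0.5174, -0.2792,  0.0375])]
side lap_cylinder_mid [array([ 0.6722, -0.207 ,  0.03  ])]
side poppet_mid [array([ 0.7434, -0.0265,  0.021 ])]
top knob_pointer [array([ 0.5488, -0.0963,  0.0945])]
top spool_mid [array([0.6379, 0.0677, 0.034 ])]
top mandrel_mid [array([ 0.5154, -0.2882,  0.0375])]
top lap_cylinder_mid [array([ 0.663 , -0.2064,  0.03  ])]
top poppet_mid [array([ 0.7478, -0.0341,  0.021 ])]
```

View pics/side3.png

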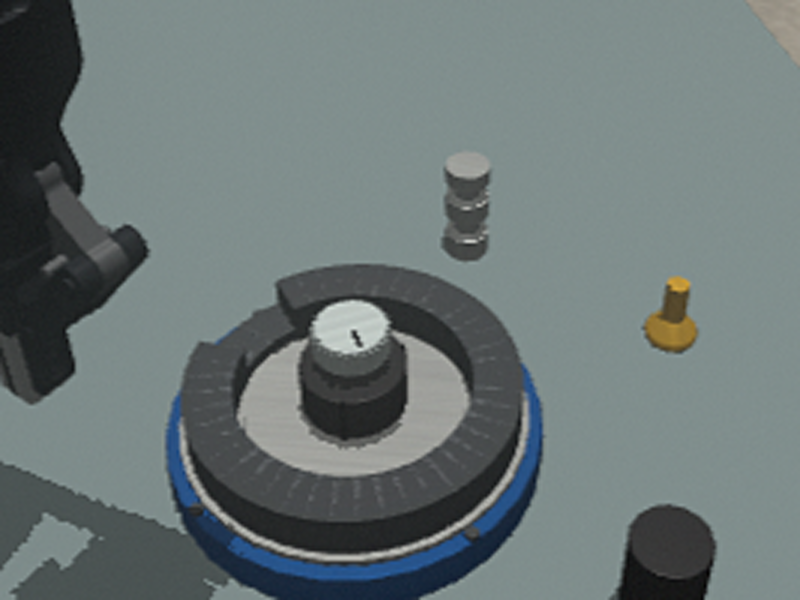

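The side picture shows the notch floor clearly lower, around (260,330). The knob pointer at (355,338), the spool and the poppet sit at the same pixels as before, and the arm is well clear.

```bash
python3 -c "
from plant import *
print(sign_off())"
```

```text
the job is handed in; nothing more can be done
None
```

I ran the shut fingertips along the rim from its left side, found the notch by feel, and pressed the release ring down to its stop. I then backed the arm off well clear and handed the job in at about 13.5 s of the 72 s allowed.

- **Slide:** I set the fingertips down near `rim_left` and slid them towards the front with about 5–8 N on the rim. The cameras had already shown roughly where the notch was. The support vanished there, at about 118–120° from world +x around the holder's axis: the vertical force fell to 0 and the tip dropped 2–3 mm.
- **Press:** I moved to the notch's middle at (0.497, -0.022) and pressed straight down. The ring moved at about 3–6 N. It stopped firmly with the fingertips 16 mm below the rim's top, which is the ring's fully-down position, and held there under 16.5 N.
- **Last checks:** The final side picture shows the notch floor clearly lower. The knob pointer, spool and poppet look the same as before, the arm is far from everything, and the contact force is near zero.
- **What disagreed:**
  - The trained networks' positions for the loose parts and the knob pointer scattered by up to about 10 mm between readings. In one early reading the spool was mistaken for another part. I relied on the pictures to judge that nothing had moved.
  - The two cameras also disagreed by 3–5 mm on the rim's centre, so I used a middle value.

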